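# Hold the ball tray over the shielded detector

## Task

Lay the long bar flat across the two saddles of the detector station and let go of it, so that it covers the detector; then lift the tray by its fin, keeping the loose ball in its pocket all the way, and finish while holding the tray level and still with the ball centred over the detector and the tray's underside about 8 cm above the bar. The program ends holding the tray there: do not put it down, and leave the other things on the table where they are.

Things in the scene. Friction and masses are not known exactly. Their poses are not given: they have to be found in the camera images.
- station: Fixed detector station: dark base plate 90 (x) x 220 (y) x 8 mm, a round upright detector at its centre (diameter 56 mm, 44 mm high; brass connector sticking out of its +x side to 48 mm from the axis) and two support posts with saddles at y = +75 and -75 mm. Origin: centre of the underside, on the table; z up. Turned by up to about 0.2 rad.
- window (a point): Centre of the detector's top face (black window, 44 mm diameter), midway between the saddles, 44 mm above the table, 18 mm below the saddle seats.
- saddle_a (a point): Middle of the flat seat of the saddle at the station's y = +75 mm, 62 mm above the table. The seat is 30 mm long in the station's y; a lip 5 mm high and 6 mm thick stands on either side of it, with 42 mm between the lips in the station's x.
- saddle_b (a point): The same of the saddle at the station's y = -75 mm.
- bar: The long bar: plain loose aluminium bar 30 (x) x 200 (y) x 12 (z) mm, about 0.2 kg, lying flat on the table at the start. Origin: centre of its underside; y along its length. It fits between the saddle lips with 6 mm to spare on either side.
- tray: Loose white tray 130 (x) x 70 (y) x 7 (z) mm, about 0.2 kg, flat on the table in any yaw. A fin for gripping rises at its centre: 34 mm long in x, 12 mm thick in y, top 53 mm above the underside. Two round pockets, 32 mm wide and 3 mm deep, flat-floored, at x = +42 and -42 mm, y = 0; the one at +x holds the ball, the other is empty. Origin: centre of its underside; z up when level.
- pocket (a point): Where the ball's centre is when it sits in the middle of its pocket: x = +42 mm, y = 0, 16 mm above the tray's underside, moving with the tray.
- ball_center (a point): Centre of the loose steel ball, 24 mm in diameter, 56 g, in the tray's pocket at +x. It can roll about 4 to 7 mm from the pocket's middle, and rolls out if the tray is tipped by about 40 degrees or jerked.
- offcut: Bystander: short aluminium bar 30 x 90 x 12 mm, too short to bridge the saddles. Origin: centre of its underside; y along its length.
- driver: Bystander: screwdriver 170 mm long lying on the table along its own x. Origin: its middle, on the table.
- spanner: Bystander: spanner 150 mm long lying on the table along its own x. Origin: its middle, on the table.
- meter: Bystander: hand-held meter 50 x 70 x 22 mm. Origin: centre of its underside.
- vee: Bystander: grey cradle block 50 x 75 x 44 mm. Origin: centre of its underside.
- cup: Bystander: white cup, diameter 72 mm, 75 mm high. Origin: centre of its underside.

How it is judged:
By the outcome, as a careful person would: the job done as asked, in the order asked, and still so for the second after the job is handed in, while the arm keeps its last pose, push and grip.
It also fails if it takes over 61 s, if anything falls off the work surface, if the arm or the gripper's body presses on something with over 40 N, if the wrist force passes 120 N, or if a joint passes its speed limit or range.

## Robot

A 7-joint arm with a two-finger parallel gripper is mounted at the origin on the work surface. World frame = base frame: x ahead of the robot, y to its left, z up, the work surface at z = 0. Lengths are in m, angles in rad, forces in N, time in s.
With the tool pointing down it reaches from about 0.35 to 0.9 m from the base axis. Payload 7.2 kg.
Tool frame: the origin (TCP) lies at the very end of the fingers, on their centre line; the grasp point (between the pads) lies 19 mm behind it (ctrl.grip_depth is the z of the grasp point in the tool frame, in m); z points along the fingers, y is the line along which they close (so a half turn about z gives the same grasp; the last joint's range is limited). The gripper opens to 85 mm and grips with 20 to 120 N. Pads are 22 mm wide; open, the fingers measure 114 mm over their backs; the gripper's body (76 mm by 85 mm) begins 54 mm behind the grasp point. The pads swing forward as they close: fully open they stand 13 mm farther back than shut.
Start: joints at [1.27, 0.411, -0.013, 1.596, 0.006, 1.134, -0.082], TCP at [0.144, -0.608, 0.231] pointing down, gripper open.
Joint ranges: [-2.95, 2.95], [-0.29, 1.99], [-1.47, 1.44], [0.14, 2.54], [-1.03, 4.17], [0.13, 1.85], [-2.86, 2.86]. Speed limits (rad/s): [2.39, 2.39, 3.01, 3.01, 3.14, 3.14, 3.14].

## Interface

Orientations are given as a rotation vector (axis times angle).
In Python, from station import ctrl, eyes, order, readout gives the robot as it stands (ctrl), with the cameras (eyes), the job (order) and the readings (readout).
- The arm moves only by the shell command python3 shift.py 'ROWS' [FORCE]. ROWS is rows parted by semicolons, their numbers by spaces, 1 to 8 of them, each of 5 numbers: dx, dy, dz in m, then a turn about the tool's z in rad, then the finger opening in m; each row is the pose to reach, as a shift and turn from the pose commanded when the command began, along the tool's axes at that moment; what a row does not reach only later rows make up. A row lasts 1/12 s, in which the tool goes at most 0.0417 m and 0.125 rad, less where a joint would pass 70% of its speed; a pose out of reach is approached as far as the arm can. The fingers move at their own pace and stop on an object; FORCE is the grip in N (left out, the last holds). Time passes only in rows, so rows that do not move let the fingers close. It prints the time, the measured TCP pose, the force, the opening and the grip force at its end.
- readout.get_obs(): the state, without advancing time (a new reading comes with each control period).
- eyes.snapshot(name): name is "scene" or "top" or "wrist"; returns the picture (480x640x3 uint8, red, green, blue); there is no depth.
- eyes.camera_model(name): a dict with "fovy" (degrees; the focal length in pixels is half the picture's height over the tangent of half this angle, whatever the lens; pixels are square), "cx", "cy" (the principal point, pixels), "xyz" and "rotation" of the camera in the world. Camera axes: x right, y down, z forward; pixel columns grow to the right and rows downward; lengths in m; the calibration is good to about 2 mm. A picture is of the moment at which its call begins: read the wrist's pose just before it. camera_model takes no time and is no camera call; for the wrist camera it gives the pose at the moment of the call.
- order.sign_off(): hands the job in; it is judged then, once.
The state is a dict: "t": time; "q": joint angles; "joint_vel": joint speeds; "joint_torque": joint torques, N m; "tool_pos": TCP position; "eef_rot": TCP orientation; "wrist_force": force on the tool from outside, world axes, zero at the start; "torque": the same for the moment, N m; "gripper_width": finger opening in m; "finger_force": force on a finger pad.
Only numpy, scipy, OpenCV 4.12 (cv2) and the standard library are available. Lean on these libraries where they do the work, as an engineer would, in place of code of your own. Each camera call takes 0.05 s, during which the arm holds its last target. There are 200 camera calls.

## Working session

There is one attempt and no reset: what is moved stays moved. The work goes in short steps, Python scripts to look and compute and a shell command to move; the robot and the scene stay as the last step left them, time stands still between calls to the robot, and variables do not carry over. Pictures are saved under pics/ and viewed, at most 11 in all, crops included, and the job is handed in when it is done.

```bash
ls; mkdir -p pics; python3 - <<'E'
from station import ctrl, eyes, order, readout
import cv2,numpy as np
o=readout.get_obs();print(o['t'],o['tool_pos'],o['eef_rot'],o['gripper_width'],ctrl.grip_depth)
for n in ["top","scene"]:
    m=eyes.camera_model(n);print(n,m)
    cv2.imwrite(f"pics/{n}0.png",eyes.snapshot(n)[:,:,::-1])
E
```

```text
pics
shift.py
station.py
0.0 [ 0.14403801 -0.60766672  0.23044627] [-3.11873789e+00 -3.64751261e-01  4.87306672e-04] 0.08514301482967422 -0.0187
top {'fovy': 46.33898060350414, 'cx': 319.934125516245, 'cy': 244.01626779261684, 'xyz': array([ 0.52751844, -0.00345939,  1.27842698]), 'rotation': array([-2.21546035,  2.16215807, -0.07985313])}
scene {'fovy': 44.57618882642833, 'cx': 315.4882877965254, 'cy': 234.68164978214477, 'xyz': array([ 1.56831675, -0.35116288,  0.88995636]), 'rotation': array([-1.91049788, -1.32019504,  0.64301633])}
```

View pics/top0.png

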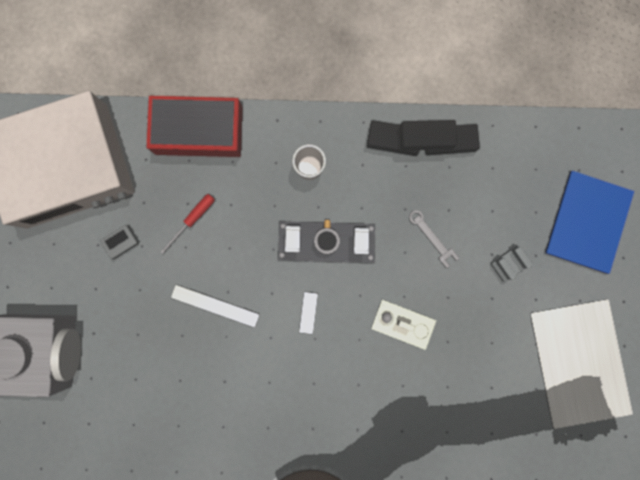

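View pics/scene0.png

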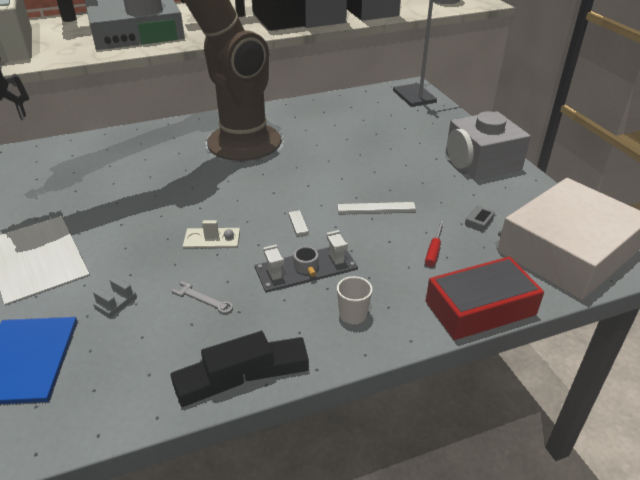

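The top view shows the long bar at (215,306), tray at (404,325) with the ball at (387,317), station at (327,242) with saddles at (292,240) and (362,241), offcut at (308,312). The scene view shows the bar at (376,208), the saddles at (274,258) and (338,242), and the tray at (211,238) with its fin.

```bash
cat > h.py <<'E'
import cv2,numpy as np
from scipy.spatial.transform import Rotation as R
from station import ctrl, eyes, order, readout
def cam(n):
    m=eyes.camera_model(n);f=240/np.tan(np.radians(m['fovy'])/2)
    return m['xyz'],R.from_rotvec(m['rotation']).as_matrix(),f,m['cx'],m['cy']
def ray(c,p):
    d=c[1]@np.array([(p[0]-c[3])/c[2],(p[1]-c[4])/c[2],1.]);return d/np.linalg.norm(d)
def plane(c,p,z):
    d=ray(c,p);return c[0]+d*(z-c[0][2])/d[2]
def tri(c1,p1,c2,p2):
    a,b=ray(c1,p1),ray(c2,p2);s=np.linalg.lstsq(np.c_[a,-b],c2[0]-c1[0],rcond=None)[0]
    x,y=c1[0]+s[0]*a,c2[0]+s[1]*b;return (x+y)/2,np.linalg.norm(x-y)
def proj(c,X):
    v=c[1].T@(np.asarray(X)-c[0]);return v[:2]/v[2]*c[2]+np.array(c[3:])
def blobs(im,lo,sat=60,amin=30,amax=1e5):
    h=cv2.cvtColor(im,cv2.COLOR_RGB2HSV);m=((h[...,2]>lo)&(h[...,1]<sat)).astype(np.uint8)
    cs=cv2.findContours(m,cv2.RETR_EXTERNAL,cv2.CHAIN_APPROX_NONE)[0]
    return [(cv2.minAreaRect(k),cv2.contourArea(k),k) for k in cs if amin<cv2.contourArea(k)<amax]
E
python3 - <<'E'
from h import *
for n in ["top","scene"]:
    im=cv2.imread(f"pics/{n}0.png")[:,:,::-1].copy();print(n)
    for r,a,k in blobs(im,175,60,40,6000):
        M=cv2.moments(k);print(np.round([M['m10']/M['m00'],M['m01']/M['m00']],1),np.round(r[1],1),round(r[2],1),a, cv2.boxPoints(r).round(0).tolist(), im[int(M['m01']/M['m00']),int(M['m10']/M['m00'])])
E
```

```text
top
[ 54.4 358.7] [ 8.7 35. ] 1.7 203.0 [[49.0, 376.0], [50.0, 341.0], [59.0, 341.0], [58.0, 376.0]] [219 216 211]
[403.4 324.3] [58.7 31.6] 21.3 1752.5 [[370.0, 328.0], [382.0, 299.0], [437.0, 320.0], [425.0, 350.0]] [221 222 212]
[308.1 312.7] [13.6 40.4] 7.1 501.5 [[299.0, 332.0], [304.0, 292.0], [317.0, 293.0], [312.0, 334.0]] [220 220 223]
[215.  305.9] [88.9 13.6] 19.7 1096.5 [[170.0, 297.0], [175.0, 284.0], [259.0, 314.0], [254.0, 327.0]] [220 220 222]
[361.3 240.9] [13.9 25.1] 3.0 305.5 [[354.0, 253.0], [355.0, 228.0], [369.0, 229.0], [368.0, 254.0]] [220 221 222]
[292.2 239. ] [13.9 25. ] 2.9 306.5 [[285.0, 251.0], [286.0, 226.0], [300.0, 227.0], [299.0, 252.0]] [220 220 221]
[308.7 160.4] [31. 32.] 90.0 789.0 [[293.0, 145.0], [325.0, 145.0], [325.0, 176.0], [293.0, 176.0]] [214 202 193]
[55.9 41.1] [ 75.5 137.6] 50.8 4839.5 [[-23.0, 51.0], [84.0, -36.0], [131.0, 23.0], [25.0, 110.0]] [180 169 158]
scene
[634.2 476.3] [ 7. 12.] 90.0 54.0 [[627.0, 472.0], [639.0, 472.0], [639.0, 479.0], [627.0, 479.0]] [180 170 157]
[609.8 446.3] [67.4 43.5] 17.9 1675.0 [[572.0, 454.0], [585.
[... 1490 characters left out ...]
, 14.0], [89.0, 25.0], [77.0, 26.0]] [208 201 182]
[354.8  21.5] [25.8 10.6] 36.9 151.0 [[341.0, 19.0], [347.0, 11.0], [368.0, 26.0], [362.0, 34.0]] [209 202 183]
[90.3 47. ] [ 51.1 205.7] 82.4 3947.0 [[-5.0, 25.0], [199.0, -3.0], [206.0, 48.0], [2.0, 75.0]] [211 204 184]
[468.3   7.5] [14.3 79.7] 84.3 706.5 [[431.0, 3.0], [510.0, -5.0], [511.0, 10.0], [432.0, 17.0]] [213 207 187]
[413.9   9.4] [20. 28.] 90.0 502.0 [[400.0, 0.0], [428.0, 0.0], [428.0, 20.0], [400.0, 20.0]] [214 208 189]
[248.1   7.4] [16.1  6.2] 84.8 75.0 [[244.0, 0.0], [251.0, -1.0], [252.0, 16.0], [246.0, 16.0]] [184 178 160]
[8.9 5. ] [ 7.8 15. ] 81.9 51.0 [[-1.0, 2.0], [14.0, -1.0], [15.0, 7.0], [0.0, 9.0]] [116 118 109]
```

```bash
cat >> h.py <<'E'
def rel(X,yaw_dir=None,grasp=False):
    """shift in tool axes from the measured TCP to world X; turn taking tool y onto horizontal dir"""
    o=readout.get_obs();T=R.from_rotvec(o['eef_rot']).as_matrix()
    s=T.T@(np.asarray(X)-o['tool_pos']);out=[s.round(4)]
    if yaw_dir is not None:
        v=T.T@np.asarray(yaw_dir);a=np.arctan2(v[1],v[0])-np.pi/2;out.append(round((a+np.pi/2)%np.pi-np.pi/2,4))
    return out
E
python3 - <<'E'
from h import *
t,s=cam("top"),cam("scene")
P={'bar':((215,305.9),(376.3,205.8),.012),'off':((308.1,312.7),(298,221.3),.012),'sa':((292.2,239),(273.1,254.8),.065),'sb':((361.3,240.9),(336.8,239.8),.065),'sa2':((292.2,239),(336.8,239.8),.065),'sb2':((361.3,240.9),(273.1,254.8),.065),'tray':((403.4,324.3),(211.3,237.2),.007)}
for k,(a,b,z) in P.items(): print(k,plane(t,a,z).round(4),[np.round(x,4) for x in tri(t,a,s,b)])
im=cv2.imread("pics/top0.png")[:,:,::-1]
for nm,c in (('bar',[[170,297],[175,284],[259,314],[254,327]]),('tray',[[370,328],[382,299],[437,320],[425,350]])):
    W=[plane(t,p,.012 if nm=='bar' else .007) for p in c];print(nm,np.round(W,4).tolist())
    d=W[2]+W[3]-W[0]-W[1];print('len dir',np.linalg.norm(d[:2])/2,np.degrees(np.arctan2(d[1],d[0])))
print(plane(t,(327,241),.044),R.from_rotvec(readout.get_obs()['eef_rot']).as_matrix().round(3))
w=cam("wrist");T=R.from_rotvec(readout.get_obs()['eef_rot']).as_matrix();print('wristcam in tool',T.T@(w[0]-readout.get_obs()['tool_pos']),(T.T@w[1]).round(3),w[2])
B=plane(t,(215,305.9),.012);W=[plane(t,p,.012) for p in [[170,297],[175,284],[259,314],[254,327]]];wd=W[1]-W[0];print(rel([B[0],B[1],.20],wd/np.linalg.norm(wd)),B)
E
```

```text
bar [0.4692 0.2237 0.012 ] [array([0.4698, 0.2254, 0.012 ]), np.float64(0.0037)]
off [0.459  0.0144 0.012 ] [array([0.4593, 0.0157, 0.0111]), np.float64(0.0027)]
sa [0.6199 0.0522 0.065 ] [array([ 0.6062, -0.0174,  0.0415]), np.float64(0.1444)]
sb [ 0.6195 -0.0978  0.065 ] [array([ 0.645 , -0.0312,  0.1114]), np.float64(0.1386)]
sa2 [0.6199 0.0522 0.065 ] [array([0.6205, 0.0534, 0.0621]), np.float64(0.0022)]
sb2 [ 0.6195 -0.0978  0.065 ] [array([ 0.62  , -0.0968,  0.0627]), np.float64(0.0024)]
tray [ 0.4379 -0.2007  0.007 ] [array([ 0.4381, -0.1997,  0.0057]), np.float64(0.0025)]
bar [[0.4866, 0.3253, 0.012], [0.516, 0.3154, 0.012], [0.4534, 0.1245, 0.012], [0.4243, 0.1347, 0.012]]
len dir 0.20072244516268442 -108.12463125750538
tray [[0.4278, -0.1256, 0.007], [0.4934, -0.1516, 0.007], [0.4493, -0.2764, 0.007], [0.3817, -0.2501, 0.007]]
len dir 0.13254132098668497 -109.9022816441809
[ 0.61897038 -0.02369921  0.044     ] [[ 0.973  0.231 -0.   ]
 [ 0.231 -0.973  0.001]
 [-0.    -0.001 -1.   ]]
wristcam in tool [ 0.06774604  0.00047835 -0.14434195] [[-0.    -0.964 -0.267]
 [ 1.    -0.     0.   ]
 [-0.    -0.267  0.964]] 408.21504594361966
[array([ 0.5081, -0.7339,  0.0316]), np.float64(-1.01)] [0.46915335 0.22368626 0.012     ]
```

Bar top is about 12 mm and the seats about 62 mm by triangulation, which matches the text. Next: a close wrist look above the station on the way to the bar.

```bash
a="0.598 -0.459 -0.02 0 0.085"; python3 shift.py '0.033 -0.025 -0.003 0 0.085; 0.066 -0.05 -0.006 0 0.085; 0.1 -0.076 -0.01 0 0.085; 0.133 -0.102 -0.013 0 0.085; 0.166 -0.127 -0.016 0 0.085; 0.2 -0.153 -0.02 0 0.085; 0.233 -0.178 -0.02 0 0.085; 0.266 -0.203 -0.02 0 0.085'
python3 shift.py '0.033 -0.025 0 0 0.085; 0.066 -0.05 0 0 0.085; 0.1 -0.076 0 0 0.085; 0.133 -0.102 0 0 0.085; 0.166 -0.127 0 0 0.085; 0.2 -0.153 0 0 0.085; 0.233 -0.178 0 0 0.085; 0.266 -0.203 0 0 0.085'
python3 shift.py '0.033 -0.025 0 -0.12 0.085; 0.066 -0.053 0 -0.24 0.085; 0.066 -0.053 0 -0.36 0.085; 0.066 -0.053 0 -0.48 0.085; 0.066 -0.053 0 -0.6 0.085; 0.066 -0.053 0 -0.72 0.085; 0.066 -0.053 0 -0.84 0.085; 0.066 -0.053 0 -0.96 0.085'
python3 - <<'E'
from h import *
import pickle
c=cam("wrist");im=eyes.snapshot("wrist");pickle.dump(c,open("w1.pkl","wb"));cv2.imwrite("pics/w1.png",im[:,:,::-1])
for p in ([.62,.053,.062],[.62,-.097,.062],[.62,-.023,.044]):print(proj(c,p))
for r,a,k in blobs(im,175,60,300,30000):print(np.round(r[0],1),np.round(r[1],1),round(r[2],1),a,plane(c,r[0],.0645).round(4))
E
```

```text
t: 0.77
tool_pos: [0.3555, -0.3493, 0.2515]
eef_rot: [3.12, 0.365, 0.0]
wrist_force: [1.1, -0.5, -0.9]
gripper_width: 0.0851
finger_force: 0.0
t: 1.43
tool_pos: [0.5662, -0.0919, 0.2511]
eef_rot: [3.12, 0.364, -0.001]
wrist_force: [-0.1, -0.3, 0.4]
gripper_width: 0.0849
finger_force: 0.0
t: 2.1
tool_pos: [0.6172, -0.0268, 0.2507]
eef_rot: [-2.593, -1.772, 0.001]
wrist_force: [-0.2, -0.0, -0.1]
gripper_width: 0.0851
finger_force: 0.0
[286.34341164 116.28944714]
[352.48698967 283.62749323]
[321.642989   201.85086264]
[227.9 396.8] [88.6 64.4] 84.0 2528.5 [ 0.4718 -0.1603  0.0645]
[151.1 222.3] [32.3 91.7] 72.8 2694.5 [0.4831 0.0159 0.0645]
[284.6 115.5] [41.2 72. ] 67.0 2679.5 [0.6191 0.0539 0.0645]
[519.5  61.5] [ 97.6 103.2] 45.0 2810.5 [0.798  0.0256 0.0645]
[55.3 55.1] [121.2  34.7] 76.6 3771.0 [0.4763 0.156  0.0645]
```

View pics/w1.png

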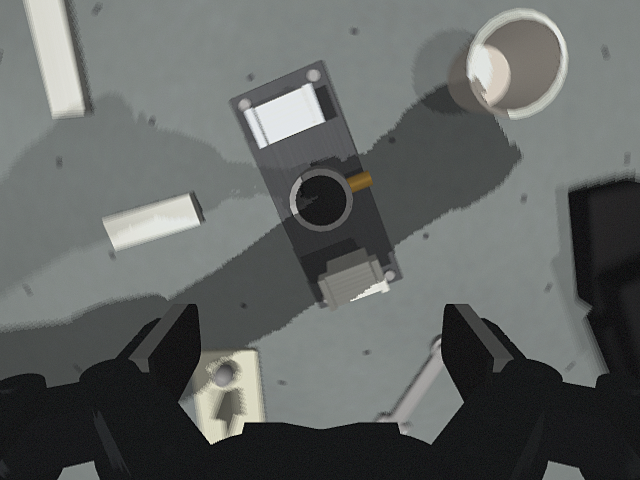

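The wrist picture shows the station with its near saddle at (285,115), the detector at (321,200) and the far saddle, shadowed, near (352,281). All lie within about 2 mm of the positions from the fixed cameras. On to the bar.

```bash
python3 - <<'E'
from h import *
a=np.radians(-18.1);print(rel([.4695,.2245,.14],[np.cos(a),np.sin(a),0]))
E
```

```text
[array([ 0.1825, -0.2274,  0.1108]), np.float64(-0.0478)]
```

```bash
python3 shift.py '0.025 -0.031 0.01 0 0.085; 0.05 -0.062 0.02 0 0.085; 0.075 -0.093 0.03 0 0.085; 0.1 -0.124 0.04 0 0.085; 0.125 -0.155 0.05 0 0.085; 0.15 -0.187 0.06 0 0.085; 0.175 -0.218 0.065 -0.05 0.085; 0.1825 -0.2274 0.07 -0.05 0.085'
python3 - <<'E'
from h import *
c=cam("wrist");im=eyes.snapshot("wrist");cv2.imwrite("pics/w2.png",im[:,:,::-1])
for r,a,k in blobs(im,165,60,1500,60000):
    W=np.array([plane(c,p,.012) for p in cv2.boxPoints(r)]);e=W[1]-W[0],W[2]-W[1];e=max(e,key=np.linalg.norm)
    print(np.round(r[0],1),np.round(r[1],1),a,W.mean(0).round(4),W.round(3).tolist(),np.degrees(np.arctan2(e[1],e[0])))
E
```

```text
t: 2.82
tool_pos: [0.4693, 0.2325, 0.1812]
eef_rot: [-2.546, -1.836, -0.0]
wrist_force: [-0.1, 0.2, -0.1]
gripper_width: 0.0851
finger_force: 0.0
[322.5 275.5] [125.  37.] 4315.5 [0.4546 0.1831 0.012 ] [[0.458, 0.239, 0.012], [0.485, 0.23, 0.012], [0.452, 0.127, 0.012], [0.423, 0.137, 0.012]] -107.6729606979066
[322. 136.] [92. 40.] 3386.5 [0.4895 0.2893 0.012 ] [[0.486, 0.325, 0.012], [0.514, 0.316, 0.012], [0.494, 0.253, 0.012], [0.464, 0.263, 0.012]] -107.63573567079374
```

View pics/w2.png

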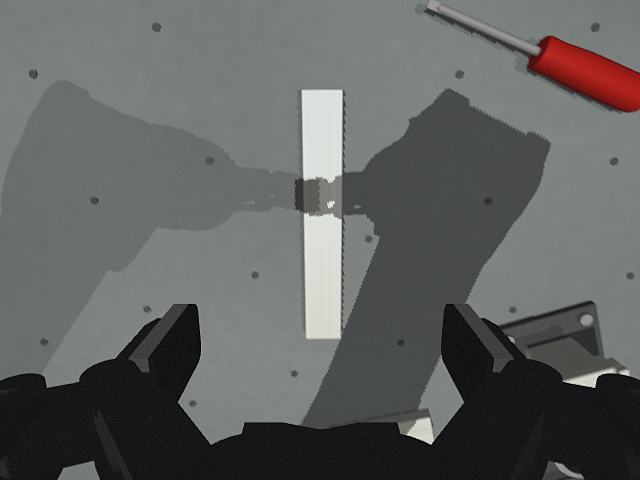

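The bar spans rows 90–338 at columns 302–343 in this picture: centre (0.469,0.226), long axis −107.7°. Descending.

```bash
python3 - <<'E'
from h import *
a=np.radians(-17.8);print(rel([.4688,.226,.003],[np.cos(a),np.sin(a),0]))
E
```

```text
[array([-0.0063,  0.0022,  0.1774]), np.float64(-0.0116)]
```

```bash
python3 shift.py '-0.0063 0.0022 0.04 -0.012 0.085; -0.0063 0.0022 0.08 -0.012 0.085; -0.0063 0.0022 0.12 -0.012 0.085; -0.0063 0.0022 0.14 -0.012 0.085; -0.0063 0.0022 0.155 -0.012 0.085; -0.0063 0.0022 0.168 -0.012 0.085; -0.0063 0.0022 0.177 -0.012 0.085; -0.0063 0.0022 0.177 -0.012 0.085'
python3 shift.py '0 0 0 0 0.02; 0 0 0 0 0.02; 0 0 0 0 0.02; 0 0 0 0 0.02; 0 0 0 0 0.02; 0 0 0 0 0.02' 60
python3 shift.py '0 0 0 0 0.02; 0 0 -0.02 0 0.02; 0 0 -0.05 0 0.02; 0 0 -0.08 0 0.02; 0 0 -0.11 0 0.02; 0 0 -0.125 0 0.02;0 0 -0.125 0 0.02'
python3 - <<'E'
from h import *
cw=cam("wrist");im=eyes.snapshot("wrist");it=eyes.snapshot("top")
cv2.imwrite("pics/w3.png",np.hstack([cv2.resize(x,(400,300)) for x in (im,it)])[:,:,::-1])
o=readout.get_obs();T=R.from_rotvec(o['eef_rot']).as_matrix();z=o['tool_pos'][2]
for r,a,k in blobs(im,150,60,800,60000):
    W=np.array([plane(cw,p,z+.009) for p in cv2.boxPoints(r)]);print(np.round(r[0],1),np.round(r[1],1),a,((W-o['tool_pos'])@T).round(4).tolist())
print(o['tool_pos'],np.degrees(np.arctan2(T[1,1],T[0,1])),o['gripper_width'])
E
```

```text
t: 3.53
tool_pos: [0.473, 0.2193, 0.0028]
eef_rot: [-2.544, -1.842, 0.004]
wrist_force: [-0.5, -0.0, -0.1]
gripper_width: 0.0848
finger_force: 0.0
t: 4.03
tool_pos: [0.474, 0.2203, 0.0054]
eef_rot: [2.543, 1.844, 0.002]
wrist_force: [-1.8, -0.3, 9.1]
gripper_width: 0.0278
finger_force: 59.0
t: 4.62
tool_pos: [0.4754, 0.2211, 0.133]
eef_rot: [2.542, 1.843, 0.009]
wrist_force: [-0.0, 0.3, -2.0]
gripper_width: 0.0278
finger_force: 60.3
[314. 388.] [64. 80.] 3562.5 [[-0.048, -0.014, -0.009], [-0.0119, -0.0131, -0.009], [-0.012, 0.0112, -0.009], [-0.0481, 0.0118, -0.009]]
[321.5 139. ] [275.1  98.2] 21151.0 [[0.1058, -0.0136, -0.009], [0.1062, 0.0163, -0.009], [0.0172, 0.0203, -0.009], [0.0168, -0.0153, -0.009]]
[0.47373246 0.21967692 0.12951214] -18.13672171279245 0.027895098110411323
```

View pics/w3.png

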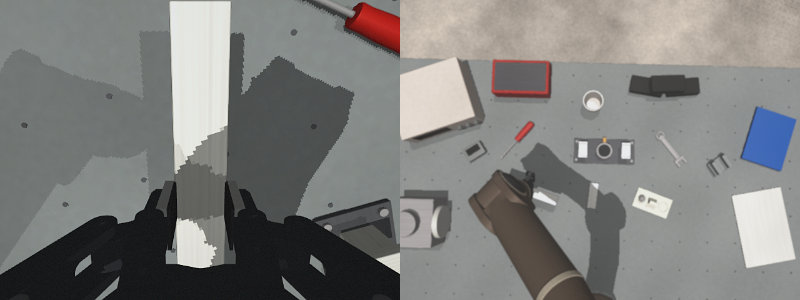

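The left half (wrist) shows the bar level in the fingers; its far end lies 106 mm ahead of the TCP, so it is held about 5 mm off its middle. Let it settle, then work out the carry.

```bash
python3 shift.py '0 0 0 0 0.02; 0 0 0 0 0.02; 0 0 0 0 0.02'
python3 - <<'E'
from h import *
im=eyes.snapshot("wrist");cw=cam("wrist");o=readout.get_obs();T=R.from_rotvec(o['eef_rot']).as_matrix();z=o['tool_pos'][2]
r=max(blobs(im[:250],150,60,800,60000),key=lambda b:b[1])
for dz in (.0065,.009):
    k=[plane(cw,p,z+dz) for p in cv2.boxPoints(r[0])];print(((k-o['tool_pos'])@T).round(4)[:,:2].tolist())
print(o['tool_pos'],np.degrees(np.arctan2(T[1,1],T[0,1])),rel([.6198,-.0273,.13],[1,0,0]))
E
```

```text
t: 4.97
tool_pos: [0.4728, 0.2197, 0.1281]
eef_rot: [-2.543, -1.844, 0.003]
wrist_force: [-0.1, 0.6, -1.6]
gripper_width: 0.0278
finger_force: 60.2
[[0.1036, -0.0145], [0.1036, 0.015], [0.0259, 0.0175], [0.0259, -0.0171]]
[[0.103, -0.0142], [0.1029, 0.0148], [0.0266, 0.0172], [0.0266, -0.0167]]
[0.47292437 0.21985438 0.12822119] -18.09042911413266 [array([-0.1893,  0.2164, -0.0019]), np.float64(-0.3157)]
```

```bash
python3 shift.py '-0.02 0.023 0 0 0.02; -0.045 0.052 0 0 0.02; -0.07 0.081 0 -0.06 0.02; -0.095 0.11 0 -0.12 0.02; -0.12 0.139 0 -0.18 0.02; -0.145 0.168 0 -0.24 0.02; -0.17 0.197 0 -0.29 0.02; -0.188 0.2164 0 -0.316 0.02'
python3 shift.py '0 0 0 0 0.02; 0 0 0 0 0.02; 0 0 0 0 0.02;0 0 0 0 0.02'
python3 - <<'E'
from h import *
im=eyes.snapshot("wrist");it=eyes.snapshot("scene");c=cam("wrist");o=readout.get_obs();T=R.from_rotvec(o['eef_rot']).as_matrix()
print(o['tool_pos'],T[:,1].round(4))
for p in ([.62,.053,.062],[.62,-.097,.062]):print(proj(c,p))
cv2.imwrite("pics/w4.png",np.hstack([im[:300,160:480],cv2.resize(it[180:300,230:400],(480,300),interpolation=cv2.INTER_CUBIC)[:,:480]])[:,:,::-1])
E
```

```text
t: 5.68
tool_pos: [0.622, -0.0303, 0.1282]
eef_rot: [2.222, 2.221, -0.002]
wrist_force: [0.3, 0.2, -2.1]
gripper_width: 0.0275
finger_force: 60.2
t: 6.02
tool_pos: [0.6201, -0.024, 0.129]
eef_rot: [-2.218, -2.223, -0.0]
wrist_force: [0.2, 0.2, -0.9]
gripper_width: 0.0278
finger_force: 60.2
[ 0.62035593 -0.02415689  0.12937397] [ 1.0e+00  2.4e-03 -2.0e-04]
[319.58532819 106.03770564]
[319.2534609  372.78103671]
```

View pics/w4.png

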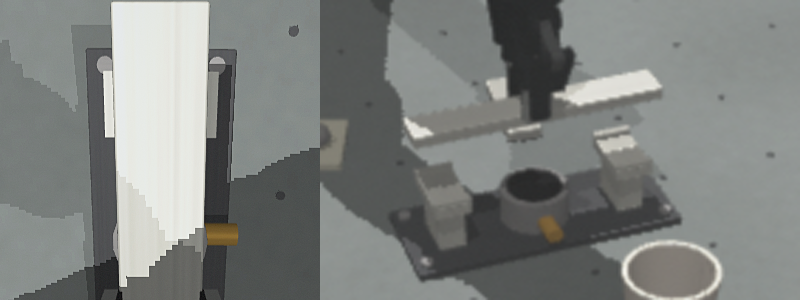

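The wrist view shows the bar (columns 112–209) centred between the saddle edges (104–219) and parallel to the plate; the scene view shows it level above both posts. Lowering.

```bash
python3 shift.py '0 0 0.02 0 0.02; 0 0 0.035 0 0.02; 0 0 0.045 0 0.02; 0 0 0.052 0 0.02; 0 0 0.056 0 0.02; 0 0 0.058 0 0.02; 0 0 0.058 0 0.02; 0 0 0.058 0 0.02'
python3 shift.py '0 0 0.002 0 0.02; 0 0 0.002 0 0.02; 0 0 0.002 0 0.02'
```

```text
t: 6.78
tool_pos: [0.6212, -0.0258, 0.0719]
eef_rot: [2.221, 2.221, 0.001]
wrist_force: [-1.5, 1.2, -1.4]
gripper_width: 0.0278
finger_force: 60.2
t: 7.03
tool_pos: [0.6209, -0.026, 0.0695]
eef_rot: [2.221, 2.221, 0.0]
wrist_force: [0.2, 0.1, -0.6]
gripper_width: 0.0281
finger_force: 60.2
```

```bash
python3 shift.py '0 0 0.001 0 0.02; 0 0 0.002 0 0.02; 0 0 0.002 0 0.02;0 0 0.002 0 0.02'
python3 shift.py '0 0 0.001 0 0.02; 0 0 0.002 0 0.02; 0 0 0.002 0 0.02;0 0 0.002 0 0.02'
```

```text
t: 7.37
tool_pos: [0.6209, -0.026, 0.0675]
eef_rot: [2.221, 2.221, 0.0]
wrist_force: [0.3, -0.1, 1.2]
gripper_width: 0.0279
finger_force: 60.5
t: 7.7
tool_pos: [0.621, -0.026, 0.0674]
eef_rot: [2.221, 2.22, -0.0]
wrist_force: [-6.7, -0.7, 17.6]
gripper_width: 0.0277
finger_force: 62.3
```

Seated at TCP z 67.5 mm, as expected. Relax, open, retreat and check.

```bash
python3 shift.py '0 0 -0.001 0 0.02; 0 0 -0.002 0 0.02; 0 0 -0.002 0 0.06; 0 0 -0.002 0 0.085; 0 0 -0.002 0 0.085;0 0 -0.002 0 0.085'
python3 shift.py '0 0 -0.01 0 0.085; 0 0 -0.04 0 0.085; 0 0 -0.08 0 0.085; 0 0 -0.12 0 0.085; 0 0 -0.15 0 0.085; 0 0 -0.15 0 0.085;0 0 -0.15 0 0.085;0 0 -0.15 0 0.085'
python3 - <<'E'
from h import *
im=eyes.snapshot("wrist");it=eyes.snapshot("scene");o=readout.get_obs();c=cam("wrist");print(o['tool_pos'])
for r,a,k in blobs(im,165,60,1000,60000):print(np.round(r[0],1),np.round(r[1],1),r[2],a,plane(c,r[0],.074).round(4),[plane(c,p,.074).round(4).tolist() for p in cv2.boxPoints(r)])
cv2.imwrite("pics/w5.png",np.hstack([im[:480,160:480][:400],cv2.resize(it[180:300,230:366],(453,400),interpolation=cv2.INTER_CUBIC)])[:,:,::-1])
E
```

```text
t: 8.2
tool_pos: [0.6208, -0.0258, 0.0671]
eef_rot: [-2.221, -2.221, 0.0]
wrist_force: [-0.1, -0.1, 0.4]
gripper_width: 0.0747
finger_force: 0.0
t: 8.87
tool_pos: [0.6205, -0.0261, 0.2173]
eef_rot: [2.221, 2.221, -0.001]
wrist_force: [-0.0, 0.1, -1.3]
gripper_width: 0.085
finger_force: 0.0
[ 0.61998403 -0.02611914  0.21600532]
[126.5 158.2] [110.9  35.1] 5.710593223571777 3623.0 [0.4861 0.0204 0.074 ] [[0.4454, 0.0122, 0.074], [0.4516, 0.0358, 0.074], [0.5261, 0.0284, 0.074], [0.5215, 0.0046, 0.074]]
[570.6 153.5] [ 99.  105.1] 68.19859313964844 2190.0 [0.7916 0.0235 0.074 ] [[0.7435, 0.041, 0.074], [0.8047, 0.0658, 0.074], [0.8414, 0.0054, 0.074], [0.7773, -0.0224, 0.074]]
[316.3 139.9] [ 51.8 140.5] 0.6820604205131531 6038.5 [0.617  0.0326 0.074 ] [[0.5978, -0.0158, 0.074], [0.6008, 0.0773, 0.074], [0.6346, 0.0769, 0.074], [0.6348, -0.0163, 0.074]]
```

View pics/w5.png

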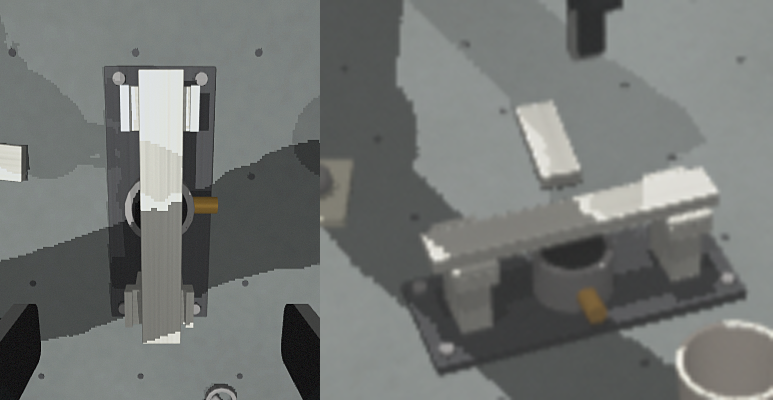

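The bar lies on both saddles between the lips (columns 139–183, rows 69–343, clear of the lips on both sides), covering the detector. Now the tray.

```bash
python3 shift.py '-0.029 -0.03 0 0 0.085; -0.058 -0.06 0 0 0.085; -0.087 -0.09 0 0.1 0.085; -0.116 -0.12 0 0.2 0.085; -0.145 -0.15 0 0.3 0.085; -0.174 -0.182 0 0.35 0.085; -0.174 -0.182 0 0.35 0.085; -0.174 -0.182 0 0.35 0.085'
python3 shift.py '0 0 0 0 0.085;0 0 0 0 0.085;0 0 0 0 0.085'
python3 - <<'E'
from h import *
im=eyes.snapshot("wrist");o=readout.get_obs();c=cam("wrist");T=R.from_rotvec(o['eef_rot']).as_matrix();print(o['tool_pos'],np.degrees(np.arctan2(T[1,1],T[0,1])))
cv2.imwrite("pics/w6.png",im[:,:,::-1])
for r,a,k in blobs(im,150,60,1000,60000):
    W=np.array([plane(c,p,.007) for p in cv2.boxPoints(r)]);print(np.round(r[0],1),np.round(r[1],1),r[2],a,W.mean(0).round(4),W.round(4).tolist())
for p in ([.438,-.2,.053],[.438+.042*.34,-.2+.042*.94,.016]):print(proj(c,p))
E
```

```text
t: 9.63
tool_pos: [0.4364, -0.2021, 0.2164]
eef_rot: [-2.578, -1.794, 0.003]
wrist_force: [1.2, 0.4, -0.1]
gripper_width: 0.0853
finger_force: 0.0
t: 9.88
tool_pos: [0.4397, -0.1985, 0.217]
eef_rot: [-2.571, -1.804, -0.001]
wrist_force: [-0.1, -0.9, -0.2]
gripper_width: 0.0849
finger_force: 0.0
[ 0.4396552  -0.19857756  0.21698397] -19.890806655287825
[319.  252.5] [78. 51.] 0.0 3248.0 [ 0.4241 -0.2384  0.007 ] [[0.382, -0.2489, 0.007], [0.3997, -0.2037, 0.007], [0.4652, -0.2274, 0.007], [0.4498, -0.2734, 0.007]]
[569.6 183. ] [ 33.  148.8] 36.86989974975586 2522.0 [ 0.6484 -0.2543  0.007 ] [[0.5931, -0.2792, 0.007], [0.6854, -0.2043, 0.007], [0.7036, -0.2278, 0.007], [0.6115, -0.3056, 0.007]]
[318.66871196 220.1727078 ]
[318.78623356 161.22620788]
```

View pics/w6.png

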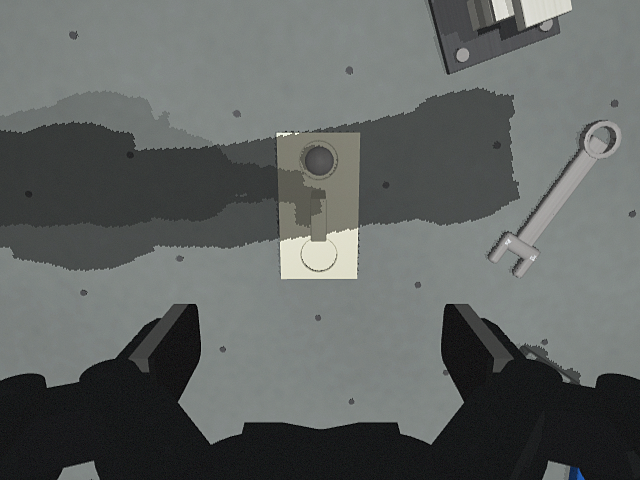

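The tray is upright in the picture (columns 277–361, rows 132–279), ball at (319,161), fin columns 311–326 with the far top edge at row 241. I descend halfway, then triangulate the fin's top edge from two wrist heights.

```bash
python3 - <<'E'
from h import *
import pickle
c=cam("wrist");pickle.dump(c,open("w6.pkl","wb"))
W=np.array([plane(c,p,.007) for p in ((277,132),(361,132),(358,279),(280,279))]);print(W.mean(0),np.degrees(np.arctan2(*(W[0]+W[1]-W[2]-W[3])[[1,0]])),np.linalg.norm(W[1]-W[2]),np.linalg.norm(W[0]-W[1]))
print('ball',plane(c,(319,161),.016))
print('fin',plane(c,(318.5,241),.053))
d=np.array([.34,.94,0]);print([proj(c,W.mean(0)*[1,1,0]+d*s+[0,0,.053]) for s in(-.017,.017)])
print(rel([*W.mean(0)[:2],.14]))
E
python3 shift.py '0 0 0.03 0 0.085;0 0 0.06 0 0.085; 0 0 0.07 0 0.085;0 0 0.07 0 0.085;0 0 0.07 0 0.085;0 0 0.07 0 0.085'
python3 - <<'E'
from h import *
im=eyes.snapshot("wrist");c=cam("wrist");cv2.imwrite("pics/w7.png",cv2.resize(im[120:370,200:440],(768,800))[:600,:,::-1])
import pickle
pickle.dump(c,open("w7.pkl","wb"));g=im[:,310:326].mean((1,2));print(readout.get_obs()['tool_pos'],[(i,int(g[i])) for i in range(150,330,3)])
E
```

```text
[ 0.43797939 -0.2002925   0.007     ] 70.02921340658887 0.13142313892963262 0.07049018263838866
ball [ 0.45251085 -0.16040624  0.016     ]
fin [ 0.43216308 -0.21566439  0.053     ]
[array([318.80848516, 241.686971  ]), array([318.73630274, 198.75571552])]
[array([-0.0022, -0.001 ,  0.077 ])]
t: 10.43
tool_pos: [0.4399, -0.1998, 0.1485]
eef_rot: [2.573, 1.801, 0.002]
wrist_force: [0.2, -0.4, 0.3]
gripper_width: 0.085
finger_force: 0.0
[ 0.43995527 -0.19999418  0.14872444] [(150, 72), (153, 76), (156, 81), (159, 84), (162, 88), (165, 90), (168, 90), (171, 89), (174, 86), (177, 83), (180, 80), (183, 75), (186, 104), (189, 88), (192, 91), (195, 92), (198, 91), (201, 91), (204, 81), (207, 82), (210, 81), (213, 81), (216, 90), (219, 91), (222, 91), (225, 91), (228, 91), (231, 91), (234, 91), (237, 91), (240, 90), (243, 90), (246, 100), (249, 123), (252, 125), (255, 124), (258, 124), (261, 125), (264, 124), (267, 123), (270, 166), (273, 225), (276, 222), (279, 221), (282, 221), (285, 221), (288, 220), (291, 220), (294, 220), (297, 213), (300, 154), (303, 220), (306, 219), (309, 168), (312, 132), (315, 132), (318, 133), (321, 133), (324, 133), (327, 133)]
```

View pics/w7.png

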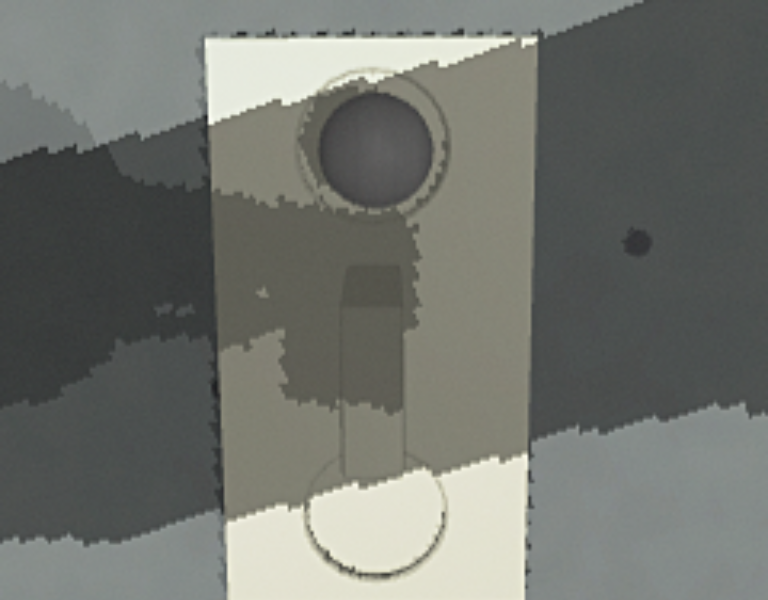

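The fin's top face spans (311–326, rows 215–268) in full-picture pixels; the ball sits in its pocket at (317,167).

```bash
python3 - <<'E'
from h import *
import pickle
a,b=(pickle.load(open(f"w{i}.pkl","rb")) for i in (6,7))
print('fin end',tri(a,(318.5,241),b,(316.6,267.5)),'mid@53',plane(b,(316.6,241.4),.053))
print(rel([.438,-.2002,.017],[np.cos(np.radians(-20)),np.sin(np.radians(-20)),0]))
E
```

```text
fin end (array([ 0.43139746, -0.21778704,  0.04489689]), np.float64(9.314141952180976e-05)) mid@53 [ 0.4382918 -0.1993433  0.053    ]
[array([-0.0008, -0.0021,  0.1317]), np.float64(-0.0006)]
```

```bash
python3 shift.py '-0.0005 -0.002 0.03 0 0.085; -0.0005 -0.002 0.06 0 0.085; -0.0005 -0.002 0.09 0 0.085; -0.0005 -0.002 0.11 0 0.085; -0.0005 -0.002 0.122 0 0.085; -0.0005 -0.002 0.13 0 0.085; -0.0005 -0.002 0.13 0 0.085; -0.0005 -0.002 0.13 0 0.085'
python3 shift.py '0 0 0 0 0.06; 0 0 0 0 0.04; 0 0 0 0 0.03; 0 0 0 0 0.024; 0 0 0 0 0.02;0 0 0 0 0.018; 0 0 0 0 0.016; 0 0 0 0 0.014' 40
python3 shift.py '0 0 0 0 0.012; 0 0 0 0 0.01; 0 0 0 0 0.005;0 0 0 0 0.005;0 0 0 0 0.005' 60
```

```text
t: 11.15
tool_pos: [0.4375, -0.1999, 0.0181]
eef_rot: [2.573, 1.8, 0.001]
wrist_force: [0.0, -0.1, -0.1]
gripper_width: 0.085
finger_force: 0.0
t: 11.82
tool_pos: [0.4368, -0.1997, 0.0173]
eef_rot: [2.574, 1.801, 0.0]
wrist_force: [-0.4, -0.2, -0.8]
gripper_width: 0.014
finger_force: 0.0
t: 12.23
tool_pos: [0.4369, -0.1997, 0.0174]
eef_rot: [2.574, 1.801, 0.0]
wrist_force: [0.4, -0.3, 3.1]
gripper_width: 0.0115
finger_force: 58.6
```

```bash
python3 shift.py '0 0 -0.001 0 0.005; 0 0 -0.003 0 0.005; 0 0 -0.006 0 0.005; 0 0 -0.01 0 0.005; 0 0 -0.015 0 0.005; 0 0 -0.021 0 0.005; 0 0 -0.028 0 0.005; 0 0 -0.036 0 0.005'
python3 shift.py '0 0 -0.008 0 0.005; 0 0 -0.016 0 0.005; 0 0 -0.024 0 0.005; 0 0 -0.032 0 0.005; 0 0 -0.04 0 0.005; 0 0 -0.048 0 0.005; 0 0 -0.056 0 0.005; 0 0 -0.064 0 0.005'
python3 shift.py '0 0 -0.008 0 0.005; 0 0 -0.016 0 0.005; 0 0 -0.024 0 0.005; 0 0 -0.032 0 0.005; 0 0 -0.039 0 0.005; 0 0 -0.045 0 0.005; 0 0 -0.05 0 0.005; 0 0 -0.054 0 0.005'
python3 shift.py '0 0 -0.003 0 0.005; 0 0 -0.005 0 0.005; 0 0 -0.006 0 0.005; 0 0 -0.006 0 0.005; 0 0 -0.006 0 0.005'
python3 - <<'E'
from h import *
im=eyes.snapshot("wrist");it=eyes.snapshot("scene");o=readout.get_obs();c=cam("wrist");t=eyes.snapshot("top")
cv2.imwrite("pics/w8.png",np.hstack([cv2.resize(im,(400,300)),cv2.resize(it[120:270,150:350],(400,300),interpolation=cv2.INTER_CUBIC)])[:,:,::-1])
T=R.from_rotvec(o['eef_rot']).as_matrix();print(o['tool_pos'],T.round(3).tolist())
X=o['tool_pos']-[0,0,.0174];print(proj(c,X+T@[.042,0,-.016]))
d=T[:,0];print('tray target rel',rel(np.array([.6198,-.0228,o['tool_pos'][2]])-.042*d))
E
```

```text
t: 12.9
tool_pos: [0.4367, -0.1996, 0.054]
eef_rot: [-2.574, -1.801, 0.0]
wrist_force: [-0.1, 0.2, -2.9]
gripper_width: 0.0112
finger_force: 58.3
t: 13.57
tool_pos: [0.4367, -0.1997, 0.1181]
eef_rot: [2.574, 1.801, 0.0]
wrist_force: [0.1, 0.1, -2.1]
gripper_width: 0.0115
finger_force: 58.3
t: 14.23
tool_pos: [0.4368, -0.1997, 0.1719]
eef_rot: [2.574, 1.801, 0.0]
wrist_force: [0.4, 0.5, -3.3]
gripper_width: 0.0113
finger_force: 58.3
t: 14.65
tool_pos: [0.4366, -0.1997, 0.1771]
eef_rot: [-2.574, -1.801, 0.0]
wrist_force: [0.1, 0.2, -2.5]
gripper_width: 0.0111
finger_force: 58.3
[ 0.43657489 -0.19960367  0.176996  ] [[0.343, 0.939, -0.0], [0.939, -0.343, 0.0], [0.0, -0.001, -1.0]]
[319.38218794 199.87812287]
tray target rel [array([0.1869, 0.1114, 0.    ])]
```

View pics/w8.png

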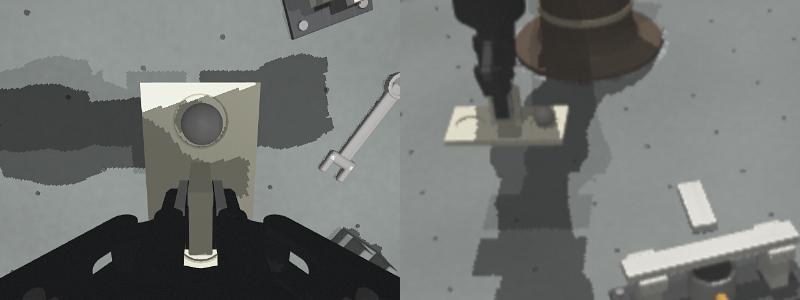

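The tray hangs level with the ball in its pocket at (202,125) in the half-size wrist view. Carrying it gently to the detector.

```bash
python3 shift.py '0.001 0.0006 0 0 0.005; 0.003 0.0018 0 0 0.005; 0.006 0.0036 0 0 0.005; 0.01 0.006 0 0 0.005; 0.015 0.009 0 0 0.005; 0.021 0.0125 0 0 0.005; 0.028 0.0167 0 0 0.005; 0.035 0.0209 0 0 0.005'
python3 shift.py '0.007 0.0042 0 0 0.005; 0.014 0.0083 0 0 0.005; 0.021 0.0125 0 0 0.005; 0.028 0.0167 0 0 0.005; 0.035 0.0209 0 0 0.005; 0.042 0.025 0 0 0.005; 0.049 0.0292 0 0 0.005; 0.056 0.0334 0 0 0.005'
python3 shift.py '0.007 0.0042 0 0 0.005; 0.014 0.0083 0 0 0.005; 0.021 0.0125 0 0 0.005; 0.028 0.0167 0 0 0.005; 0.035 0.0209 0 0 0.005; 0.042 0.025 0 0 0.005; 0.049 0.0292 0 0 0.005; 0.056 0.0334 0 0 0.005'
python3 shift.py '0.007 0.0042 0 0 0.005; 0.014 0.0083 0 0 0.005; 0.02 0.0119 0 0 0.005; 0.026 0.0155 0 0 0.005; 0.031 0.0185 0 0 0.005; 0.035 0.0209 0 0 0.005; 0.038 0.0226 0 0 0.005; 0.04 0.0237 0 0 0.005'
python3 shift.py '0 0 0 0 0.005; 0 0 0 0 0.005; 0 0 0 0 0.005; 0 0 0 0 0.005'
python3 - <<'E'
from h import *
o=readout.get_obs();c=cam("wrist");im=eyes.snapshot("wrist");it=eyes.snapshot("scene");tp=eyes.snapshot("top")
T=R.from_rotvec(o['eef_rot']).as_matrix();X=o['tool_pos']-[0,0,.0174];P=X+T@[.042,0,-.016];p=proj(c,P);print(o['tool_pos'],p,'pocket',P,T[:,2])
g=cv2.cvtColor(im,cv2.COLOR_RGB2GRAY);a,b=np.int32(p)-60;k=cv2.HoughCircles(cv2.medianBlur(g[b:b+120,a:a+120],5),cv2.HOUGH_GRADIENT,1,20,param1=80,param2=15,minRadius=22,maxRadius=50)
if k is not None:
    for q in k[0][:3]:print(q+[a,b,0],plane(c,q[:2]+[a,b],P[2]))
cv2.imwrite("pics/w9.png",np.hstack([cv2.resize(im,(400,300)),cv2.resize(it[150:300,220:420],(400,300),interpolation=cv2.INTER_CUBIC)])[:,:,::-1])
E
```

```text
t: 15.47
tool_pos: [0.4692, -0.1732, 0.1773]
eef_rot: [2.574, 1.801, 0.0]
wrist_force: [0.1, -0.7, -1.8]
gripper_width: 0.0112
finger_force: 58.3
t: 16.13
tool_pos: [0.5195, -0.1323, 0.1773]
eef_rot: [-2.574, -1.801, 0.0]
wrist_force: [-0.1, -0.0, -2.3]
gripper_width: 0.0111
finger_force: 58.3
t: 16.8
tool_pos: [0.5701, -0.0911, 0.1772]
eef_rot: [-2.574, -1.801, 0.0]
wrist_force: [0.4, -0.2, -3.6]
gripper_width: 0.0115
finger_force: 58.3
t: 17.47
tool_pos: [0.6058, -0.0619, 0.1772]
eef_rot: [-2.574, -1.801, 0.0]
wrist_force: [-0.6, 0.5, -2.8]
gripper_width: 0.0112
finger_force: 58.3
t: 17.8
tool_pos: [0.6053, -0.0625, 0.1773]
eef_rot: [2.575, 1.8, -0.0]
wrist_force: [0.0, -0.3, -3.9]
gripper_width: 0.0112
finger_force: 58.3
[ 0.60529263 -0.06254673  0.17730333] [319.29192085 199.79748061] pocket [ 0.61971173 -0.02309435  0.1758908 ] [-1.50438126e-04 -2.62575697e-04 -9.99999954e-01]
[319.5        195.5         43.59999847] [ 0.62031949 -0.02165507  0.1758908 ]
[328.5        177.5         23.60000038] [ 0.62554021 -0.01670689  0.1758908 ]
```

View pics/w9.png

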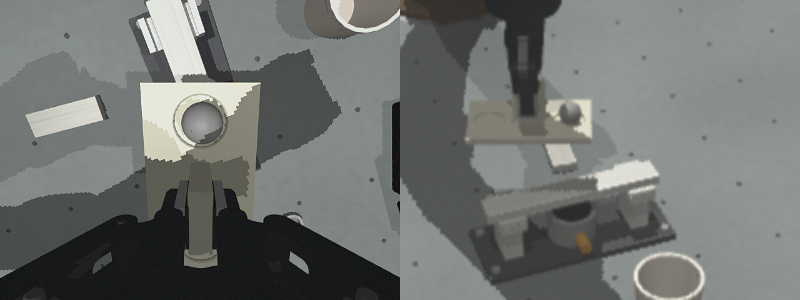

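The wrist view shows the ball in its pocket at about (323,198), 1 mm off the aim, and the scene view shows the tray level over the bar. Lowering 6 mm to the 8 cm clearance, with a 1 mm correction.

```bash
python3 shift.py '0 0 0.001 0 0.005; 0 -0.0005 0.003 0 0.005; 0 -0.001 0.005 0 0.005; 0 -0.001 0.006 0 0.005; 0 -0.001 0.006 0 0.005; 0 -0.001 0.006 0 0.005; 0 -0.001 0.006 0 0.005; 0 -0.001 0.006 0 0.005'
python3 shift.py '0 0 0 0 0.005; 0 0 0 0 0.005; 0 0 0 0 0.005; 0 0 0 0 0.005; 0 0 0 0 0.005; 0 0 0 0 0.005'
python3 - <<'E'
from h import *
o=readout.get_obs();c=cam("wrist");im=eyes.snapshot("wrist");s=cam("scene");it=eyes.snapshot("scene")
h=cv2.cvtColor(im,cv2.COLOR_RGB2HSV)[150:250,270:370];m=cv2.inRange(h,(100,8,0),(179,255,255));m=cv2.morphologyEx(m,cv2.MORPH_OPEN,np.ones((5,5)))
k=max(cv2.findContours(m,0,2)[0],key=cv2.contourArea);q,r=cv2.minEnclosingCircle(k);q=np.array(q)+[270,150];z=o['tool_pos'][2]-.0014
print(o['tool_pos'],np.abs(o['joint_vel']).max(),'ball px',q,r,plane(c,q,z))
cs=it[150:300,220:420];print('scene proj of ball est',proj(s,plane(c,q,z)))
E
```

```text
t: 18.62
tool_pos: [0.6047, -0.0618, 0.1714]
eef_rot: [2.574, 1.801, 0.0]
wrist_force: [0.8, 0.8, -4.0]
gripper_width: 0.0115
finger_force: 58.3
t: 19.12
tool_pos: [0.6046, -0.0619, 0.1713]
eef_rot: [-2.574, -1.801, 0.0]
wrist_force: [0.1, -0.2, -2.6]
gripper_width: 0.0114
finger_force: 58.3Traceback (most recent call last):
  File "<stdin>", line 4, in <module>
ValueError: max() iterable argument is empty
```

```bash
python3 -c "
from station import ctrl, eyes, order, readout
print(order.sign_off())"
```

```text
the job is handed in; nothing more can be done
None
```

I've handed the job in at about 19 s: the bar lies across both saddles over the detector, and the arm is holding the tray level and still, with its underside about 8 cm above the bar. By my wrist-camera estimate the ball is in its pocket within about 1–2 mm of the detector's centre. My last ball measurement failed, so that figure comes from the picture just before the final 6 mm lowering.

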